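Turn the regulator up four clicks and start it

ROBOT

A 6-joint arm with a two-finger parallel gripper is mounted at the origin on a cart in front of the work surface, level with it; the furniture and walls round the work are solid. World frame = base frame: x ahead of the robot, y to its left, z up, the work surface at z = 0. Lengths are in m, angles in rad, forces in N, time in s.
With the tool pointing down it reaches from about 0.25 to 0.725 m from the base axis. Payload 4 kg.
Tool frame: the origin (TCP) lies midway between the tips of the shut fingers; the grasp point (between the pads) lies 19 mm behind it; z points along the fingers, y is the line along which they close (so a half turn about z gives the same grasp; the last joint's range is limited). The gripper opens to 85 mm and grips with 20 to 120 N. Pads are 22 mm wide; open, the fingers measure 114 mm over their backs; the gripper's body (76 mm by 85 mm) begins 54 mm behind the grasp point. The pads swing forward as they close: fully open they stand 13 mm farther back than shut.
Start: joints at [-1.302, 0.241, 0.005, 1.335, 0, 1.571], TCP at [0.133, -0.482, 0.231] pointing down, gripper open.
Joint ranges: [-2.72, 2.72], [-1.05, 1.87], [-1.09, 1.28], [-1.99, 2.15], [-1.42, 1.44], [-3.14, 3.14]. Speed limits (rad/s): [2.79, 2.79, 3.14, 3.14, 3.14, 3.14].

INTERFACE

Orientations are given as a unit quaternion [x, y, z, w].
In Python, from workcell import bot gives the robot as it stands.
- The arm moves only by the tool move_arm, never from a script. Its argument "motion" is a list of rows, each an object of numbers: "x", "y", "z": the shift along the tool's x, y, z in cm; "yaw": the turn about the tool's z in degrees. A call has 1 to 20 rows; each row is the pose to reach, as a shift and turn from the pose commanded when the call began, along the tool's axes at that moment; what a row does not reach only later rows make up. A row lasts 1/8 s, in which the tool goes at most 62.5 mm and 10.7 degrees, less where a joint would pass 70% of its speed; a pose out of reach is approached as far as the arm can. A call with a gripper value outside its range is refused whole. "gripper" is the opening, from -1 (shut) to 1 (fully open), set as the call begins (left out, the last holds). The fingers move at their own pace and stop on an object; the grip force is fixed at half the most. Time passes only in rows, so rows that repeat a pose let the fingers close. It gives the time, the measured TCP pose, the force, the opening and the grip force at its end, in the units of the state.
- bot.get_obs(): the state, without advancing time (a new reading comes with each control period).
- bot.camera(name): name is "side" or "top"; returns the picture (400x640x3 uint8, blue, green, red); there is no depth.
- bot.camera_model(name): a dict with "K" (3x3 intrinsics, pixels), "world_from_camera" (4x4, takes a point from camera to world coordinates). Camera axes: x right, y down, z forward; pixel columns grow to the right and rows downward; lengths in m; the calibration is good to about 2 mm. A picture is of the moment at which its call begins. camera_model takes no time and is no camera call.
- bot.job_done(): hands the job in; it is judged then, once.
Trained networks look in the newest picture that a camera, given by its name, has taken for a name from the list of things; names that differ only in an ending like _2 or _b are one class to them, and where a whole thing is asked for, a point or a joint stands for the part that bears it (a point fixed in the world has none). Each returns a list of dicts, best first, with "score" (0 to 1); they miss things now and then, are a little off and sometimes report something else, mostly with a low value. They report only what shows in the picture. A call takes as long as a camera call.
- bot.cut_out(camera, name): "mask" (400x640 bool, what is visible of it) and "centre" ([row, column] in pixels, amid what is visible of it).
The state is a dict: "clock": time; "joint_pos": joint angles; "joint_vel": joint speeds; "tau": joint torques, N m; "eef_pos": TCP position; "tool_rot": TCP orientation; "ft_force": force on the tool from outside, world axes, zero at the start; "ft_torque": the same for the moment, N m; "grip_width": finger opening in m; "grasp_force": force on a finger pad.
Only numpy, scipy, OpenCV 4.12 (cv2) and the standard library are available. Lean on these libraries where they do the work, as an engineer would, in place of code of your own. Each camera call takes 0.05 s, during which the arm holds its last target. There are 200 camera calls.

TASK

Turn up the pitch warmer: with a fingertip, let down into its notch, push the black dial on the grey regulator box round clockwise (seen from above) by exactly four clicks from where it stands, never going past the fourth. Then press the green button beside it fully down and let it come up again. This is all fingertip work: pick nothing up, and leave the wax tin, the steel block and the copper cup where they stand.

Things in the scene. Friction and masses are not known exactly. Their poses are not given: they have to be found in the camera images.
- regulator: Grey fixed box, 150 x 230 mm, 60 mm high; origin under its middle, on the counter; x along the 150 mm side, away from the robot give or take half a radian, y along the 230 mm side, z up. On top sit the black dial and the green button. Ten white ticks round the dial stand 30 degrees apart, one per click stop; at rest the middle of the dial's notch points at a tick
- dial_axis (a point): Fixed point on the vertical axis of the black dial, level with its flat top, 92 mm above the counter; 42 mm from the box's middle towards its +y. The dial is 116 mm across and 30 mm thick, its underside 2 mm above the box
- dial_notch (a point): Middle of the dial's one notch, 46 mm from the axis, level with the dial's top; turns with the dial. The notch goes through the full thickness and is open at the rim: 75 degrees wide (about 50 mm here), in to a hub of 28 mm radius, a white line on each lip. Closed fingers let down into it push a radial side wall; the box top lies 32 mm below this point
- heat_dial (a joint): Angle of the dial in rad, growing clockwise seen from above. Click stops every 30 degrees: 0, 0.524, 1.047 ... 4.712, with end stops just outside. It starts at rest in one of the first four. About 5 N on the notch wall pushes it out of a stop; a little past half-way it snaps on into the next by itself and stays there
- start_button_top (a point): Centre of the top of the round green button, 34 mm across, on the same box, 120 mm from the dial axis towards the box's -y
- start_button (a joint): Travel of the green button in m: 0 up, 0.006 fully down, which takes 5 N; it springs back up
- wax_tin: Loose round yellowish tin with lid, 62 mm across, 23 mm high, on a thin steel plate to the right of the box; origin under its centre
- doming_block: Loose steel cube with a round hollow in its top, 50 mm, behind the box; origin under its centre
- copper_cup: Loose copper cup, 64 mm across, 45 mm high, behind the box; origin under its centre

How it is judged:
By the outcome, as a careful person would: the job done as asked, in the order asked, and still so for the second after the job is handed in, with the robot touching nothing.
It also fails if it takes over 58 s, if anything falls off the work surface, if the arm or the gripper's body presses on something with over 40 N, if the wrist force passes 120 N, or if a joint passes its speed limit or range.

## Working session

There is one attempt and no reset: what is moved stays moved. The work goes in short steps, Python scripts to look and compute and a tool call to move; the robot and the scene stay as the last step left them, time stands still between calls to the robot, and variables do not carry over. Pictures are saved under pics/ and viewed, at most 10 in all, crops included, and the job is handed in when it is done.

Besides the shell and the picture viewer there is one more tool, called after ">>>" as name(argument=value, ...), one argument or row to a line, values as JSON. move_arm: Moves the arm, as the interface text tells. Its arguments: {"type":"object","properties":{"motion":{"type":"array"},"gripper":{"type":"number"}},"required":["motion"]}

```bash
mkdir -p pics; cat > h.py <<'E'
import numpy as np, cv2
from workcell import bot
def ray(cam,rc,z):
    m=bot.camera_model(cam);K=np.array(m["K"]);T=np.array(m["world_from_camera"])
    d=T[:3,:3]@np.linalg.solve(K,[rc[1],rc[0],1]);o=T[:3,3]
    return o+d*(z-o[2])/d[2]
def proj(cam,p):
    m=bot.camera_model(cam);K=np.array(m["K"]);T=np.linalg.inv(np.array(m["world_from_camera"]))
    q=K@(T[:3,:3]@np.array(p)+T[:3,3]);return q[:2]/q[2]
E
python3 - <<'E'
from h import *
for c in ("top","side"):
    im=bot.camera(c);cv2.imwrite(f"pics/{c}0.png",im)
    print(c,np.round(bot.camera_model(c)["world_from_camera"],3).tolist())
    for n,z in (("regulator",.06),("heat_dial",.092),("dial_notch",.092),("start_button",.07),("wax_tin",.02),("doming_block",.05),("copper_cup",.045)):
        for r in bot.cut_out(c,n)[:1]: print(c,n,round(r["score"],2),np.round(r["centre"]),np.round(ray(c,r["centre"],z),3),r["mask"].sum())
o=bot.get_obs();print(o["clock"],o["eef_pos"],o["tool_rot"])
E
```

```text
top [[0.025, -0.996, 0.089, 0.488], [-0.999, -0.023, 0.033, -0.194], [-0.03, -0.09, -0.995, 0.943], [0.0, 0.0, 0.0, 1.0]]
top regulator 0.81 [216. 273.] [ 0.523 -0.059  0.06 ] 5742
top heat_dial 0.63 [222. 255.] [ 0.507 -0.022  0.092] 1660
top start_button 0.56 [212. 300.] [ 0.533 -0.124  0.07 ] 157
top wax_tin 0.82 [231. 388.] [ 0.495 -0.345  0.02 ] 548
top doming_block 0.7 [163. 291.] [ 0.656 -0.098  0.05 ] 466
top copper_cup 0.85 [173. 344.] [ 0.635 -0.23   0.045] 539
side [[-0.937, -0.174, 0.303, 0.307], [-0.35, 0.47, -0.81, 0.49], [-0.002, -0.865, -0.502, 0.509], [0.0, 0.0, 0.0, 1.0]]
side regulator 0.75 [274. 346.] [ 0.469 -0.033  0.06 ] 5560
side heat_dial 0.67 [258. 341.] [ 0.477 -0.029  0.092] 616
side dial_notch 0.78 [254. 342.] [ 0.479 -0.041  0.092] 734
side start_button 0.78 [226. 328.] [ 0.536 -0.136  0.07 ] 199
side wax_tin 0.91 [201. 380.] [ 0.492 -0.341  0.02 ] 554
side doming_block 0.62 [246. 260.] [ 0.635 -0.067  0.05 ] 817
side copper_cup 0.7 [206. 298.] [ 0.632 -0.221  0.045] 698
0.8 [ 0.13278172 -0.48206459  0.23133365] [9.90983863e-01 1.33981270e-01 5.26157459e-06 4.36440735e-05]
```

View pics/top0.png

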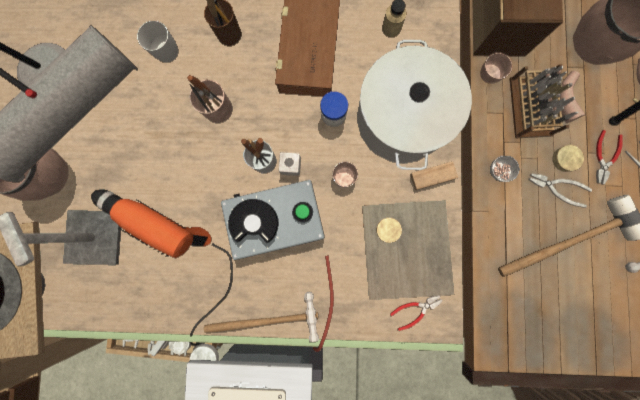

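View pics/side0.png

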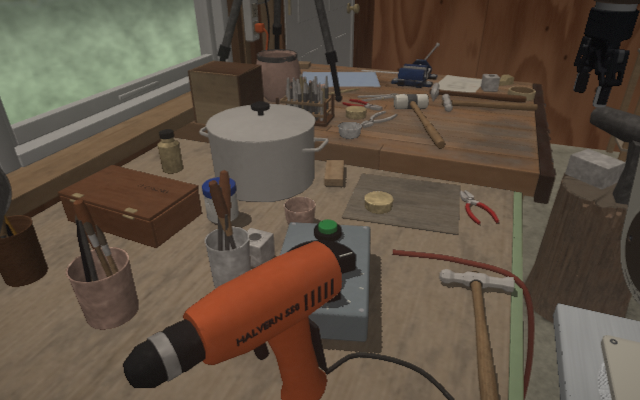

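```bash
python3 - <<'E'
from h import *
im=bot.camera("top");c=im[170:275,210:340];cv2.imwrite("pics/crop.png",cv2.resize(c,None,fx=6,fy=5.7,interpolation=cv2.INTER_CUBIC)[:598,:780])
g=cv2.imread("pics/top0.png")
m=bot.cut_out("top","start_button")[0]["mask"]
r=bot.cut_out("top","regulator")[0]["mask"].astype(np.uint8)
cs=max(cv2.findContours(r,0,2)[0],key=cv2.contourArea)
w=np.array([ray("top",(p[0][1],p[0][0]),.06)[:2] for p in cs],np.float32)
print("rect",cv2.minAreaRect(w))
d=bot.cut_out("top","heat_dial")[0]["mask"].astype(np.uint8)
cs=max(cv2.findContours(d,0,2)[0],key=cv2.contourArea)
w=np.array([ray("top",(p[0][1],p[0][0]),.092)[:2] for p in cs],np.float32)
print("dial",cv2.minEnclosingCircle(w),cv2.fitEllipse(cv2.convexHull(w)))
E
```

```text
rect ((0.5183794498443604, -0.05385059118270874), (0.15622639656066895, 0.23038260638713837), 14.819564819335938)
dial ((0.5050145387649536, -0.015635693445801735), 0.060119424015283585) ((0.5053489208221436, -0.015480928122997284), (0.11428956687450409, 0.1199827790260315), 179.447021484375)
```

View pics/crop.png

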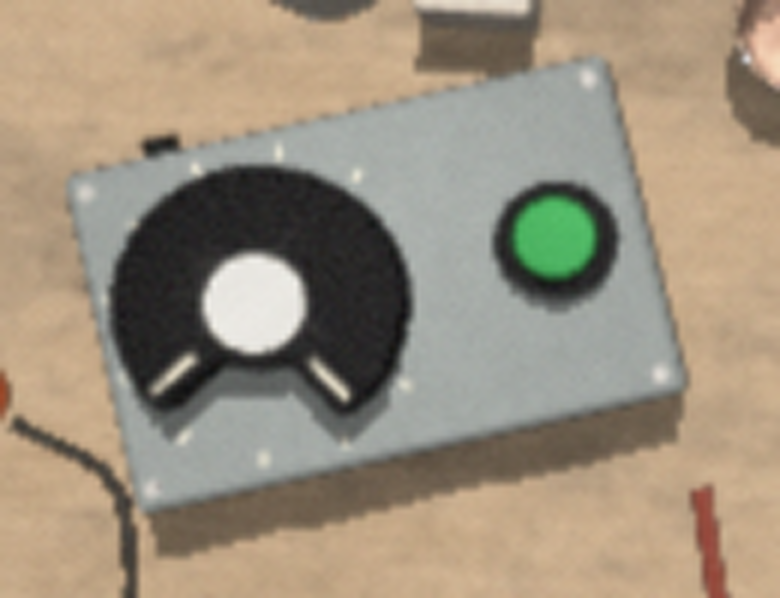

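```bash
cat >> h.py <<'E'
def tool(p,obs=None):
    from scipy.spatial.transform import Rotation as R
    o=obs or bot.get_obs()
    return np.round(R.from_quat(o["tool_rot"]).inv().apply(np.array(p)-o["eef_pos"])*100,2)
E
python3 - <<'E'
from h import *
im=cv2.imread("pics/top0.png").astype(int)
f=lambda x,y:(170+(y+.5)/5.7-.5,210+(x+.5)/6-.5)
P=[ray("top",f(*p),.06)[:2] for p in((85,192),(588,77),(660,373),(152,490))]
c=np.mean(P,0);yv=(P[0]+P[3]-P[1]-P[2]);yv/=np.linalg.norm(yv)
xv=(P[0]+P[1]-P[2]-P[3]);xv/=np.linalg.norm(xv)
print("c",c,"y",yv,"x",xv,"axis",c+.042*yv,"btn",c-.078*yv)
b,g,r=im[...,0],im[...,1],im[...,2]
m=(g-r>50)&(g-b>30);m[:,:280]=0;m[:,325:]=0;m[:180]=0;m[250:]=0
rc=np.argwhere(m).mean(0);print("btn",rc,[ray("top",rc,z)[:2].round(4) for z in(.07,.08,.09)])
m=(im.min(2)>200);m[:,:243]=0;m[:,262:]=0;m[:214]=0;m[233:]=0
rc=np.argwhere(m).mean(0);print("cap",m.sum(),rc,[ray("top",rc,z)[:2].round(4) for z in(.092,.1,.11)])
for p in((175,375),(330,380)):
    q=ray("top",f(*p),.092)[:2]-(c+.042*yv);print(np.degrees(np.arctan2(q[1],q[0])),np.linalg.norm(q))
print(tool([.46,-.016,.2]))
E
```

```text
c [ 0.51613853 -0.0541347 ] y [-0.25782431  0.96619182] x [0.96739975 0.25325427] axis [ 0.50530991 -0.01355464] btn [ 0.53624883 -0.12949766]
btn [211.28947368 302.03947368] [array([ 0.5363, -0.1291]), array([ 0.5357, -0.1299]), array([ 0.5352, -0.1306])]
cap 201 [222.71641791 251.82587065] [array([ 0.5054, -0.0134]), array([ 0.5053, -0.0151]), array([ 0.5051, -0.0172])]
135.48529476124813 0.04242149291621769
-134.58683661930357 0.043777471453444454
[ 43.92 -36.24   3.13]
```

>>> move_arm(
  motion=[
    {"yaw":-8},
    {"yaw":-10},
  ],
  gripper=-1,
)

```text
invalid input at $.motion[0]: expected keys x, y, z, yaw
```

```bash
python3 -c "
from h import *
o=bot.get_obs();print(o['joint_pos'],o['clock'],o['ft_force'],o['tool_rot'])
print(tool([.46,-.016,.2]))"
```

```text
[-1.30202854e+00  2.40591114e-01  4.99777996e-03  1.33518547e+00
 -1.53827148e-05  1.57078606e+00] 1.0 [-0.39174095 -0.37652307  1.34299081] [ 9.90983377e-01  1.33984874e-01 -6.44831541e-06  9.71209588e-06]
[ 43.92 -36.24   3.13]
```

>>> move_arm(
  motion=[
    {"x":0,"y":0,"z":0,"yaw":-8},
    {"x":0,"y":0,"z":0,"yaw":-10},
  ],
  gripper=-1,
)

```text
clock: 1.25
eef_pos: [0.1328, -0.482, 0.2313]
tool_rot: [0.975, 0.22, 0.0, -0.0]
ft_force: [0.8, 0.4, -0.1]
grip_width: 0.0516
grasp_force: 0.0
```

```bash
python3 -c "
from h import *
o=bot.get_obs();print(o['joint_pos'],o['clock'],o['ft_force'],o['tool_rot'])
print(tool([.46,-.014,.2]))"
```

```text
[-1.30198519e+00  2.40594442e-01  4.98932973e-03  1.33523262e+00
  4.02651139e-05  1.39589151e+00] 1.25 [ 0.75908935  0.35114864 -0.1155718 ] [ 9.75490299e-01  2.20042440e-01  1.91386899e-05 -2.16243737e-05]
[ 49.64 -28.22   3.13]
```

>>> move_arm(
  motion=[
    {"x":1.5,"y":-0.8,"z":0,"yaw":-8},
    {"x":4.5,"y":-2.5,"z":0.2,"yaw":-17},
    {"x":8,"y":-4.5,"z":0.4,"yaw":-26},
    {"x":11.5,"y":-6.5,"z":0.6,"yaw":-35},
    {"x":15,"y":-8.5,"z":0.8,"yaw":-44},
    {"x":18.5,"y":-10.5,"z":1,"yaw":-53},
    {"x":22,"y":-12.5,"z":1.2,"yaw":-62},
    {"x":25.5,"y":-14.5,"z":1.4,"yaw":-71},
    {"x":29,"y":-16.5,"z":1.6,"yaw":-80},
    {"x":32.5,"y":-18.5,"z":1.8,"yaw":-89},
    {"x":36,"y":-20.5,"z":2,"yaw":-98},
    {"x":39.5,"y":-22.5,"z":2.2,"yaw":-107},
    {"x":42.5,"y":-24.2,"z":2.4,"yaw":-116},
    {"x":45,"y":-25.6,"z":2.6,"yaw":-125},
    {"x":47,"y":-26.7,"z":2.8,"yaw":-134},
    {"x":48.5,"y":-27.6,"z":3,"yaw":-143},
    {"x":49.3,"y":-28.1,"z":3.1,"yaw":-151},
    {"x":49.6,"y":-28.2,"z":3.1,"yaw":-155},
    {"x":49.6,"y":-28.2,"z":3.1,"yaw":-155},
    {"x":49.6,"y":-28.2,"z":3.1,"yaw":-155},
  ],
)

```text
clock: 3.75
eef_pos: [0.4598, -0.0147, 0.2003]
tool_rot: [-0.003, 1.0, -0.0, -0.0]
ft_force: [0.9, 0.9, 0.0]
grip_width: 0.0
grasp_force: 0.0
```

```bash
python3 -c "
from h import *
o=bot.get_obs();print(o['joint_pos'],o['clock'],o['ft_force'],o['ft_torque'],o['tool_rot'],o['eef_pos'])
print(tool([.459,-.014,.072]))
cv2.imwrite('pics/side1.png',bot.camera('side')[60:400,180:560])"
```

```text
[-3.18451929e-02  1.78678307e-01 -1.55720920e-01  1.23640981e+00
 -4.96224183e-05 -3.71888500e-02] 3.75 [0.86734762 0.87641997 0.00414086] [ 0.03775196 -0.0113313   0.07128668] [-2.67182550e-03  9.99996430e-01 -2.45771601e-05 -7.20623797e-06] [ 0.45977994 -0.0146618   0.2003451 ]
[ 0.08  0.07 12.83]
```

View pics/side1.png

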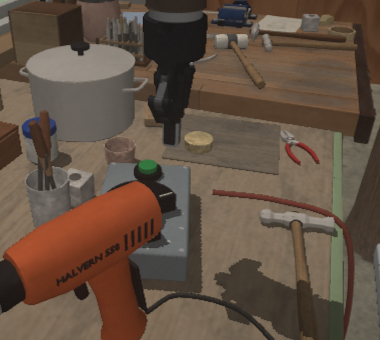

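>>> move_arm(
  motion=[
    {"x":0,"y":0,"z":2,"yaw":0},
    {"x":0,"y":0,"z":5,"yaw":0},
    {"x":0,"y":0,"z":8,"yaw":0},
    {"x":0,"y":0,"z":10,"yaw":0},
    {"x":0,"y":0,"z":10.5,"yaw":0},
    {"x":0,"y":0,"z":11,"yaw":0},
    {"x":0,"y":0,"z":11.4,"yaw":0},
    {"x":0,"y":0,"z":11.8,"yaw":0},
    {"x":0,"y":0,"z":12.2,"yaw":0},
    {"x":0,"y":0,"z":12.6,"yaw":0},
    {"x":0,"y":0,"z":12.8,"yaw":0},
  ],
)

```text
clock: 5.18
eef_pos: [0.4597, -0.0145, 0.072]
tool_rot: [-0.004, 1.0, -0.0, -0.0]
ft_force: [0.0, 1.0, 0.5]
grip_width: -0.0
grasp_force: 0.0
```

```bash
python3 - <<'E'
from h import *
for z in (.04,.06,.08,.1,.12):
    print(z,ray("top",(243,188),z).round(3),proj("side",ray("top",(243,188),z)).round(0))
cv2.imwrite('pics/top1.png',cv2.resize(bot.camera('top')[150:290,180:340],None,fx=4,fy=4))
# arc: finger centre at clockwise angle a from world -x
ax=np.array([.505,-.014]);o=bot.get_obs();print(o['eef_pos'],o['ft_force'],o['clock'])
E
```

```text
0.04 [0.452 0.156 0.04 ] [310. 384.]
0.06 [0.453 0.148 0.06 ] [312. 367.]
0.08 [0.454 0.14  0.08 ] [313. 351.]
0.1 [0.454 0.132 0.1  ] [315. 334.]
0.12 [0.455 0.125 0.12 ] [316. 317.]
[ 0.45961283 -0.01452976  0.07185584] [ 0.08390962 -0.02035198  0.20240758] 5.225
```

View pics/top1.png

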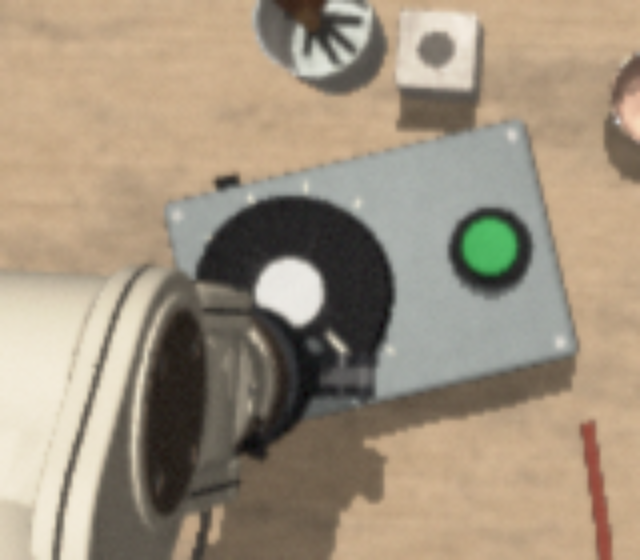

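```bash
python3 - <<'E'
import cv2,numpy as np
a=cv2.imread("pics/top0.png")[180:270,85:225];b=cv2.imread("pics/side0.png")[230:400,110:380]
cv2.imwrite("pics/gun.png",np.hstack([cv2.resize(a,(400,257)),cv2.resize(cv2.copyMakeBorder(b,0,0,0,0,0),(400,257))]))
from h import *
# top->side epipolar for tip of nozzle and rear
for p in ((197,96),(232,196),(252,186),(237,210)):
    print(p,[(z,*ray("top",p,z)[:2].round(3),*proj("side",ray("top",p,z)).round(0)) for z in (0.,.05,.1,.15,.2)])
E
```

```text
(197, 96) [(0.0, np.float64(0.565), np.float64(0.425), np.float64(70.0), np.float64(626.0)), (0.05, np.float64(0.561), np.float64(0.392), np.float64(88.0), np.float64(558.0)), (0.1, np.float64(0.557), np.float64(0.359), np.float64(106.0), np.float64(491.0)), (0.15, np.float64(0.553), np.float64(0.327), np.float64(124.0), np.float64(423.0)), (0.2, np.float64(0.549), np.float64(0.294), np.float64(142.0), np.float64(355.0))]
(232, 196) [(0.0, np.float64(0.48), np.float64(0.152), np.float64(292.0), np.float64(395.0)), (0.05, np.float64(0.48), np.float64(0.133), np.float64(296.0), np.float64(358.0)), (0.1, np.float64(0.48), np.float64(0.115), np.float64(300.0), np.float64(319.0)), (0.15, np.float64(0.481), np.float64(0.097), np.float64(305.0), np.float64(279.0)), (0.2, np.float64(0.481), np.float64(0.078), np.float64(309.0), np.float64(237.0))]
(252, 186) [(0.0, np.float64(0.427), np.float64(0.175), np.float64(324.0), np.float64(424.0)), (0.05, np.float64(0.43), np.float64(0.155), np.float64(327.0), np.float64(383.0)), (0.1, np.float64(0.434), np.float64(0.136), np.float64(330.0), np.float64(341.0)), (0.15, np.float64(0.437), np.float64(0.116), np.float64(333.0), np.float64(298.0)), (0.2, np.float64(0.44), np.float64(0.097), np.float64(337.0), np.float64(253.0))]
(237, 210) [(0.0, np.float64(0.468), np.float64(0.114), np.float64(312.0), np.float64(375.0)), (0.05, np.float64(0.469), np.float64(0.098), np.float64(315.0), np.float64(340.0)), (0.1, np.float64(0.47), np.float64(0.081), np.float64(318.0), np.float64(303.0)), (0.15, np.float64(0.471), np.float64(0.065), np.float64(322.0), np.float64(265.0)), (0.2, np.float64(0.472), np.float64(0.049), np.float64(325.0), np.float64(226.0))]
```

View pics/gun.png

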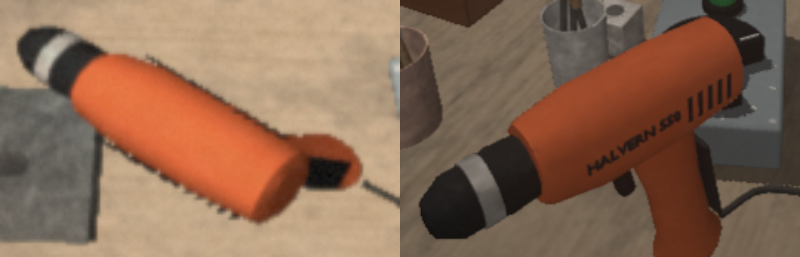

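```bash
python3 - <<'E'
from h import *
m=bot.camera_model("side");T=np.array(m["world_from_camera"])
for z in (.2,.24,.273,.3,.34,.38):
    p=np.array([.46,-.015,z]);d=np.linalg.inv(T)[2]@np.r_[p,1]
    print(z,proj("side",p).round(0)-[180,60],"px/cm",m["K"][0][0]/d/100)
# rear of gun: triangulate silhouettes
im=cv2.imread("pics/side0.png").astype(int);o=(im[...,2]-im[...,0]>90)&(im[...,1]<110)
for r in range(236,310,10): 
    c=np.where(o[r,:345])[0]; print(r,c.min() if len(c) else None,c.max() if len(c) else None)
im=cv2.imread("pics/top0.png").astype(int);o=(im[...,2]-im[...,0]>90)&(im[...,1]<140)
for r in range(200,260,6): 
    c=np.where(o[r,:220])[0]; print("t",r,c.min() if len(c) else None,c.max() if len(c) else None)
i=bot.camera("side");cv2.imwrite("pics/side2.png",cv2.resize(i[100:350,220:480],None,fx=2.3,fy=2.3))
E
```

```text
0.2 [170. 143.] px/cm 7.387554643326948
0.24 [171. 117.] px/cm 7.638361056011652
0.273 [172.  93.] px/cm 7.858465926749983
0.3 [172.  74.] px/cm 8.048214642294148
0.34 [173.  42.] px/cm 8.346792012961371
0.38 [174.   8.] px/cm 8.668376511097888
236 None None
246 303 325
256 279 333
266 259 324
276 239 309
286 220 295
296 205 279
306 191 260
t 200 119 131
t 206 112 145
t 212 110 156
t 218 111 165
t 224 119 175
t 230 126 204
t 236 135 209
t 242 145 209
t 248 156 179
t 254 168 175
```

View pics/side2.png

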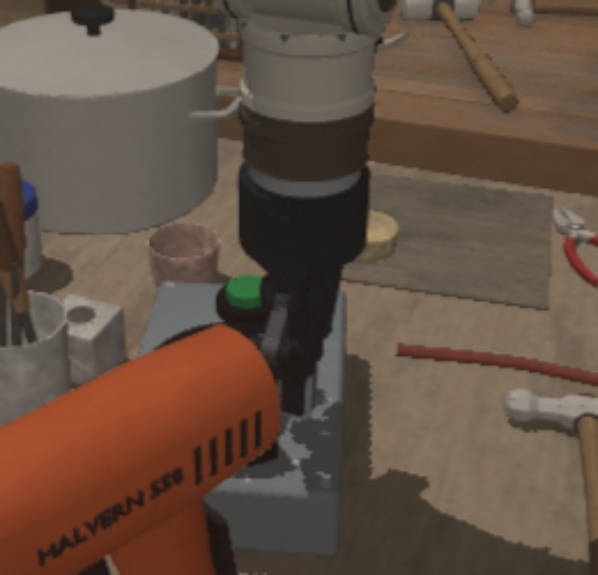

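>>> move_arm(
  motion=[
    {"x":0.2,"y":0,"z":0,"yaw":0},
    {"x":0.3,"y":0,"z":0,"yaw":8},
    {"x":0.3,"y":0,"z":0,"yaw":18},
    {"x":0.3,"y":0,"z":0,"yaw":28},
    {"x":0.3,"y":0,"z":0,"yaw":38},
    {"x":0.3,"y":0,"z":0,"yaw":48},
    {"x":0.3,"y":0,"z":0,"yaw":58},
    {"x":0.3,"y":0,"z":0,"yaw":68},
    {"x":0.3,"y":0,"z":0,"yaw":78},
    {"x":0.3,"y":0,"z":0,"yaw":86},
    {"x":0.3,"y":0,"z":0,"yaw":90},
    {"x":0.3,"y":0,"z":0,"yaw":90},
  ],
)

```text
clock: 6.78
eef_pos: [0.4569, -0.0146, 0.0725]
tool_rot: [0.704, 0.71, 0.0, 0.0]
ft_force: [0.5, 0.2, 0.4]
grip_width: -0.0002
grasp_force: 0.0
```

```bash
python3 - <<'E'
from h import *
o=bot.get_obs();print(o['joint_pos'].round(2),o['ft_force'].round(1),o['clock'])
ax=np.array([.505,-.014])
for a in range(0,133,6):
    r=np.interp(a,[0,60,75,90,105,127],[48.5,48,46,42,43,48])/1000;t=np.radians(180-a)
    p=ax+r*np.array([np.cos(t),np.sin(t)])
    w=max((180-np.degrees(np.arctan2(*(p+[i*.0145,j*.011]-ax)[::-1])))%360 if a>25 or j>0 else 0 for i in(-1,1) for j in (-1,1))
    print(a,"dial",round(w-37.5,1),tool([*p,.072]),p.round(3))
E
```

```text
[-0.03  0.3  -0.37  0.91 -0.    1.53] [0.5 0.2 0.4] 6.775
0 dial -19.6 [ 0.06 -0.04  0.05] [ 0.456 -0.014]
6 dial -12.0 [ 0.56 -0.    0.05] [ 0.457 -0.009]
12 dial -4.8 [1.06 0.09 0.05] [ 0.458 -0.004]
18 dial 2.0 [1.55 0.22 0.05] [0.459 0.001]
24 dial 8.5 [2.02 0.41 0.05] [0.461 0.006]
30 dial 14.7 [2.46 0.65 0.05] [0.463 0.01 ]
36 dial 20.6 [2.88 0.93 0.05] [0.466 0.014]
42 dial 26.3 [3.27 1.26 0.05] [0.469 0.018]
48 dial 31.8 [3.62 1.62 0.05] [0.473 0.022]
54 dial 37.1 [3.93 2.02 0.05] [0.477 0.025]
60 dial 42.3 [4.19 2.44 0.05] [0.481 0.028]
66 dial 47.5 [4.35 2.93 0.05] [0.486 0.029]
72 dial 52.8 [4.44 3.41 0.05] [0.491 0.03 ]
78 dial 61.2 [4.45 3.91 0.05] [0.496 0.03 ]
84 dial 69.6 [4.36 4.39 0.05] [0.5   0.029]
90 dial 77.6 [4.22 4.84 0.05] [0.505 0.028]
96 dial 83.8 [4.23 5.29 0.05] [0.509 0.028]
102 dial 89.7 [4.2  5.73 0.05] [0.514 0.028]
108 dial 95.0 [4.16 6.19 0.05] [0.518 0.028]
114 dial 99.9 [4.12 6.68 0.05] [0.523 0.027]
120 dial 104.8 [4.02 7.16 0.05] [0.528 0.026]
126 dial 109.5 [3.86 7.65 0.05] [0.533 0.025]
132 dial 114.6 [3.56 8.05 0.05] [0.537 0.022]
```

>>> move_arm(
  motion=[
    {"x":0.3,"y":0,"z":0,"yaw":0},
    {"x":0.6,"y":0,"z":0,"yaw":0},
    {"x":0.85,"y":0.05,"z":0,"yaw":0},
    {"x":1.1,"y":0.1,"z":0,"yaw":0},
    {"x":1.35,"y":0.15,"z":0,"yaw":0},
    {"x":1.55,"y":0.22,"z":0,"yaw":0},
    {"x":1.8,"y":0.31,"z":0,"yaw":0},
    {"x":2.02,"y":0.41,"z":0,"yaw":0},
    {"x":2.25,"y":0.53,"z":0,"yaw":0},
    {"x":2.46,"y":0.65,"z":0,"yaw":0},
    {"x":2.67,"y":0.78,"z":0,"yaw":0},
    {"x":2.88,"y":0.93,"z":0,"yaw":0},
  ],
)

```text
clock: 8.28
eef_pos: [0.4664, 0.0151, 0.0724]
tool_rot: [0.704, 0.71, 0.001, -0.0]
ft_force: [0.4, -0.3, 0.7]
grip_width: -0.0001
grasp_force: 0.0
```

```bash
python3 - <<'E'
from h import *
o=bot.get_obs();print(o['joint_pos'].round(2),o['ft_force'].round(1),o['clock'],tool([.481,.028,.072]))
a=bot.camera("top");cv2.imwrite("pics/top2.png",np.vstack([cv2.resize(a[185:265,215:325],None,fx=5,fy=5)]))
E
```

```text
[ 0.03  0.31 -0.34  0.91  0.    1.59] [ 0.4 -0.3  0.7] 8.275 [1.28 1.47 0.04]
```

View pics/top2.png

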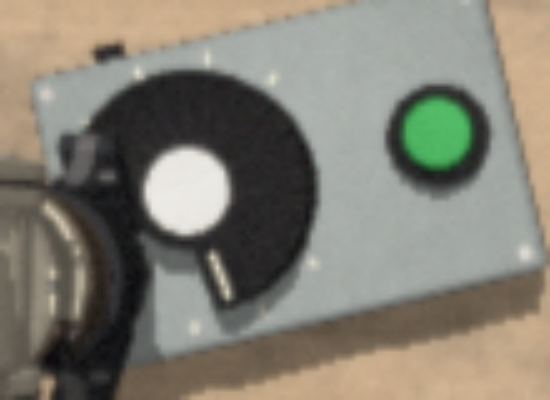

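>>> move_arm(
  motion=[
    {"x":0.2,"y":0.16,"z":0,"yaw":0},
    {"x":0.39,"y":0.33,"z":0,"yaw":0},
    {"x":0.57,"y":0.5,"z":0,"yaw":0},
    {"x":0.74,"y":0.69,"z":0,"yaw":0},
    {"x":0.9,"y":0.89,"z":0,"yaw":0},
    {"x":1.05,"y":1.09,"z":0,"yaw":0},
    {"x":1.18,"y":1.3,"z":0,"yaw":0},
    {"x":1.31,"y":1.51,"z":0,"yaw":0},
    {"x":1.4,"y":1.75,"z":0,"yaw":0},
    {"x":1.47,"y":2.0,"z":0,"yaw":0},
    {"x":1.52,"y":2.24,"z":0,"yaw":0},
  ],
)

```text
clock: 9.7
eef_pos: [0.4895, 0.0302, 0.0727]
tool_rot: [0.704, 0.71, 0.001, 0.0]
ft_force: [0.4, 0.5, 0.4]
grip_width: 0.0002
grasp_force: 0.0
```

```bash
cat >> h.py <<'E'
def lines(ax=(.505,-.014)):
    im=bot.camera("top").min(2).astype(np.float32);A=np.arange(-180,180)
    v=[]
    for a in A:
        t=np.radians(180-a);s=[proj("top",[ax[0]+r*np.cos(t),ax[1]+r*np.sin(t),.092]) for r in np.arange(.036,.052,.002)]
        s=np.array(s,np.float32)[None];v.append(cv2.remap(im,s[...,0].copy(),s[...,1].copy(),1).mean())
    v=np.array(v)
    return [(int(A[i]),int(v[i])) for i in range(360) if v[i]>90 and v[i]==max(v[np.arange(i-8,i+9)%360])]
E
python3 - <<'E'
from h import *
o=bot.get_obs();print(o['joint_pos'].round(2),o['eef_pos'],o['ft_force'].round(1),o['clock'])
print(lines())
E
```

```text
[ 0.06  0.35 -0.28  0.93  0.    1.62] [0.48947461 0.03015501 0.07270208] [0.4 0.5 0.4] 9.7
[(15, 165), (30, 156)]
```

>>> move_arm(
  motion=[
    {"x":0.04,"y":0.24,"z":0,"yaw":0},
    {"x":0.05,"y":0.49,"z":0,"yaw":0},
    {"x":0.05,"y":0.74,"z":0,"yaw":0},
    {"x":0.0,"y":0.98,"z":0,"yaw":0},
    {"x":-0.04,"y":1.22,"z":0,"yaw":0},
    {"x":-0.11,"y":1.45,"z":0,"yaw":0},
    {"x":-0.18,"y":1.67,"z":0,"yaw":0},
    {"x":-0.18,"y":1.8,"z":0,"yaw":0},
  ],
)

```text
clock: 10.75
eef_pos: [0.5074, 0.0278, 0.0724]
tool_rot: [0.705, 0.709, 0.001, 0.001]
ft_force: [0.5, -0.4, 0.3]
grip_width: 0.0003
grasp_force: 0.0
```

```bash
python3 - <<'E'
from h import *
o=bot.get_obs();print(o['eef_pos'],o['ft_force'].round(1),o['clock'])
print(lines())
E
```

```text
[0.50737293 0.02777794 0.07243045] [ 0.5 -0.4  0.3] 10.75
[(136, 158)]
```

>>> move_arm(
  motion=[
    {"x":0,"y":0.25,"z":0,"yaw":0},
    {"x":0,"y":0.5,"z":0,"yaw":0},
    {"x":-0.02,"y":0.76,"z":0,"yaw":0},
    {"x":-0.04,"y":1.0,"z":0,"yaw":0},
    {"x":-0.06,"y":1.22,"z":0,"yaw":0},
    {"x":-0.08,"y":1.46,"z":0,"yaw":0},
    {"x":-0.1,"y":1.71,"z":0,"yaw":0},
    {"x":-0.15,"y":1.95,"z":0,"yaw":0},
    {"x":-0.2,"y":2.15,"z":0,"yaw":0},
  ],
)

```text
clock: 11.92
eef_pos: [0.5271, 0.0262, 0.0718]
tool_rot: [0.705, 0.71, -0.001, -0.001]
ft_force: [-3.1, 1.1, -0.8]
grip_width: 0.0
grasp_force: 1.0
```

```bash
python3 - <<'E'
from h import *
o=bot.get_obs();print(o['eef_pos'],o['ft_force'].round(1),o['clock'])
print(lines())
E
```

```text
[0.5271069  0.02623224 0.07178113] [-3.1  1.1 -0.8] 11.925
[(146, 164)]
```

>>> move_arm(
  motion=[
    {"x":-0.05,"y":0.17,"z":0,"yaw":0},
    {"x":-0.1,"y":0.34,"z":0,"yaw":0},
    {"x":-0.16,"y":0.5,"z":0,"yaw":0},
    {"x":-0.25,"y":0.65,"z":0,"yaw":0},
  ],
)

```text
clock: 12.48
eef_pos: [0.5351, 0.0235, 0.0726]
tool_rot: [0.705, 0.71, 0.0, 0.001]
ft_force: [-0.5, -0.4, 0.1]
grip_width: -0.0
grasp_force: 0.0
```

```bash
python3 - <<'E'
from h import *
o=bot.get_obs();print(o['eef_pos'],o['ft_force'].round(1),o['clock'])
print(lines())
E
```

```text
[0.53514916 0.02349102 0.0726373 ] [-0.5 -0.4  0.1] 12.475
[(149, 156), (164, 157)]
```

>>> move_arm(
  motion=[
    {"x":0,"y":0,"z":-0.5,"yaw":0},
    {"x":0,"y":0,"z":-1.5,"yaw":0},
    {"x":0,"y":0,"z":-3,"yaw":0},
    {"x":0,"y":0,"z":-5,"yaw":0},
    {"x":-1.5,"y":0,"z":-6,"yaw":0},
    {"x":-4.5,"y":0,"z":-6,"yaw":0},
    {"x":-8,"y":0,"z":-6,"yaw":0},
    {"x":-11.5,"y":0,"z":-6,"yaw":0},
    {"x":-14,"y":0,"z":-6,"yaw":0},
    {"x":-15.1,"y":0.1,"z":-6,"yaw":0},
    {"x":-15.3,"y":0.1,"z":-6,"yaw":0},
    {"x":-15.3,"y":0.1,"z":-6,"yaw":0},
  ],
)

```text
clock: 14.02
eef_pos: [0.5363, -0.1288, 0.1323]
tool_rot: [0.704, 0.71, 0.0, -0.0]
ft_force: [0.6, 0.1, -0.1]
grip_width: -0.0003
grasp_force: 0.0
```

```bash
python3 - <<'E'
from h import *
o=bot.get_obs();print(o['eef_pos'],o['ft_force'].round(1),o['clock'])
print(lines())
im=bot.camera("side");cv2.imwrite("pics/side3.png",cv2.resize(im[150:300,250:400],None,fx=4,fy=4))
for z in (.07,.08,.09): print(z,proj("side",[.536,-.13,z]))
s0=cv2.imread("pics/side0.png").astype(int)
m=(s0[...,1]-s0[...,2]>40)&(s0[...,1]-s0[...,0]>20);m[:,:300]=0;m[:200]=0;m[245:]=0;m[:,350:]=0
q=np.argwhere(m);print(q.min(0),q.max(0),q.mean(0))
E
```

```text
[ 0.53630736 -0.12883139  0.1323379 ] [ 0.6  0.1 -0.1] 14.025
[(-176, 209), (-143, 209), (1, 201), (12, 201), (34, 200)]
0.07 [326.84974209 228.16303884]
0.08 [326.85093887 223.37854059]
0.09 [326.85215099 218.53270155]
[220 319] [229 336] [224.55072464 327.21014493]
```

View pics/side3.png

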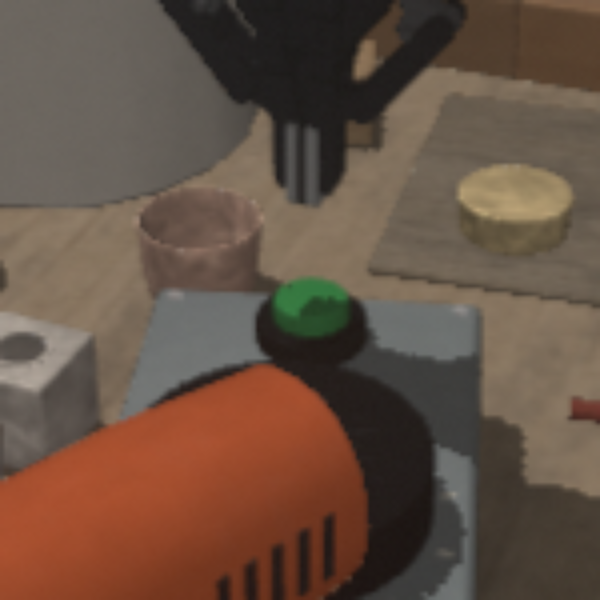

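>>> move_arm(
  motion=[
    {"x":-0.1,"y":0,"z":1.5,"yaw":0},
    {"x":-0.1,"y":0,"z":3,"yaw":0},
    {"x":-0.1,"y":0,"z":4,"yaw":0},
    {"x":-0.1,"y":0,"z":4.5,"yaw":0},
    {"x":-0.1,"y":0,"z":4.8,"yaw":0},
    {"x":-0.1,"y":0,"z":5.0,"yaw":0},
    {"x":-0.1,"y":0,"z":5.2,"yaw":0},
    {"x":-0.1,"y":0,"z":5.4,"yaw":0},
    {"x":-0.1,"y":0,"z":5.4,"yaw":0},
  ],
)

```text
clock: 15.25
eef_pos: [0.5367, -0.1304, 0.0788]
tool_rot: [0.705, 0.71, 0.0, 0.0]
ft_force: [-1.6, -0.4, 2.9]
grip_width: -0.0001
grasp_force: 1.6
```

```bash
python3 - <<'E'
from h import *
o=bot.get_obs();print(o['eef_pos'],o['ft_force'].round(1),o['clock'])
E
```

```text
[ 0.53669689 -0.13043864  0.0787512 ] [-1.6 -0.4  2.9] 15.25
```

>>> move_arm(
  motion=[
    {"x":0,"y":0,"z":0.1,"yaw":0},
    {"x":0,"y":0,"z":0.2,"yaw":0},
    {"x":0,"y":0,"z":0.3,"yaw":0},
    {"x":0,"y":0,"z":0.4,"yaw":0},
    {"x":0,"y":0,"z":0.5,"yaw":0},
    {"x":0,"y":0,"z":0.5,"yaw":0},
  ],
)

```text
clock: 16.0
eef_pos: [0.5368, -0.1304, 0.0759]
tool_rot: [0.705, 0.71, 0.001, 0.001]
ft_force: [-4.6, 0.7, 17.2]
grip_width: -0.0
grasp_force: 8.8
```

>>> move_arm(
  motion=[
    {"x":0,"y":0,"z":0.55,"yaw":0},
    {"x":0,"y":0,"z":0.55,"yaw":0},
    {"x":0,"y":0,"z":0,"yaw":0},
    {"x":0,"y":0,"z":-1,"yaw":0},
    {"x":0,"y":0,"z":-3,"yaw":0},
    {"x":0,"y":0,"z":-6,"yaw":0},
    {"x":0,"y":-2,"z":-10,"yaw":0},
    {"x":-3,"y":-5,"z":-13,"yaw":0},
    {"x":-7,"y":-8,"z":-14,"yaw":0},
    {"x":-11,"y":-11,"z":-14,"yaw":0},
    {"x":-15,"y":-14,"z":-14,"yaw":0},
    {"x":-18,"y":-16,"z":-14,"yaw":0},
    {"x":-20,"y":-17,"z":-14,"yaw":0},
    {"x":-20,"y":-17,"z":-14,"yaw":0},
  ],
)

```text
clock: 17.75
eef_pos: [0.3669, -0.3324, 0.2124]
tool_rot: [0.706, 0.709, 0.0, -0.001]
ft_force: [-0.6, 0.3, 0.0]
grip_width: 0.0004
grasp_force: 0.0
```

```bash
python3 - <<'E'
from h import *
print(lines(),bot.get_obs()["clock"])
a=bot.camera("top");b=bot.camera("side")
cv2.imwrite("pics/end.png",np.hstack([cv2.resize(a[150:270,210:370],(400,300)),cv2.resize(b[180:300,240:400],(400,300))]))
E
```

```text
[(75, 154), (99, 163), (145, 167), (166, 160)] 17.8
```

View pics/end.png

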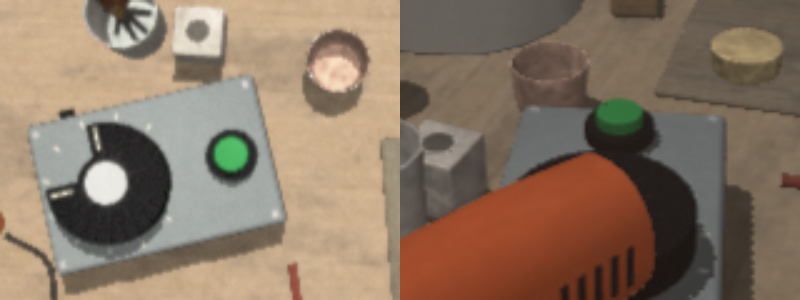

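The final picture shows the lip lines at 75° and 166°, so the notch middle is at about 120°: exactly four clicks from the start. The button is up again, and the tin, block and cup have not moved.

```bash
python3 -c "
from workcell import bot
print(bot.job_done())"
```

```text
the job is handed in; nothing more can be done
None
```

The job is handed in: the dial is four clicks further clockwise, the green button was pressed fully down and came back up, and the tin, block and cup were left where they stood.

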